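# Tap a clamping wedge tight with a mallet

### The job

Clamp the black carrier pack in the aluminium jig: pick up the mallet and tap the steel wedge in, sideways along the fence, with a series of short light taps, taking the mallet off the wedge between taps, until the wedge no longer advances and the pack sits tight between jaw and back stop. Do not drive it home in one shove, do not push it with the gripper and do not pound on it once it is tight, or the pack will crack. Then lay the mallet flat on the bench, clear of the jig, and leave the other things where they are.

Things in the scene. Friction and masses are not known exactly. Their poses are not given: they have to be found in the camera images.
- jig: aluminium clamping jig fixed to the bench, parts up to 48 mm high; origin on the bench under its 12 mm base plate, which spans jig x -90 to +90, jig y -75 to +100 mm. Along jig +x come: fence (bar along y), wedge, sliding jaw, carrier pack, back stop. The back stop is set anew for each job and locked, so the slack of the pack is unknown
- wedge: captive steel wedge, 150 long, 44 wide at the struck end, 30 mm high, taper 1 in 5, pointing jig +y. Origin: centre of its struck end face (44 x 30 mm, faces jig -y), 27.5 mm above the bench, 145 to 150 mm to the -y side of the jig's origin at first; axes as the jig's. Slides only along jig +y (8 N of rubbing, stays where left). Seats 15 to 55 mm farther in; resistance then rises within a few mm
- jaw: dark steel jaw with a black rubber facing, 34 mm high, moved by the wedge along jig +x by a fifth of the wedge's travel; the pose is that of the jig's origin plus this travel
- carrier_mid (a point): centre of the black plastic carrier pack (52 x 118 x 50 mm, fragile) standing loose in the jig between jaw and back stop; long side along its y. Tight means that the jaw presses it with some 15 N or more, which takes a push of 12 to 20 N on the wedge; above 120 N (32 N on the wedge) it cracks
- mallet_grip (a point): soft-face mallet (0.3 to 0.5 kg) lying flat on the bench: point on the axis of the handle at which to grasp it, 22 mm above the bench. The handle is 24 x 24 mm, runs along mallet x and reaches from 40 mm ahead of this point (the head begins there) to 100 mm behind it. Grasp firmly from above, across mallet y
- mallet_head (a point): centre of the mallet's head, 62 mm ahead (mallet +x) of the grasp point, 22 mm above the bench; block 44 x 90 x 44 mm with the soft faces (40 x 40 mm) at mallet y = -45 and +45 mm
- screwdriver: red screwdriver, 191 mm, lying on the bench: bystander
- marker: pen, 135 mm, lying on the bench: bystander
- carrier_spare: a second black carrier pack, 52 x 123 x 50 mm, standing on the bench outside the jig: bystander
- flux_bottle: small bottle, 38 x 109 mm, near edge of the bench: bystander
- ipa_pump: pump bottle, 66 x 128 mm, near edge of the bench: bystander
- paste_jar: jar, 61 x 53 mm, near edge of the bench: bystander

How it is judged:
By the outcome, as a careful person would: the job done as asked, in the order asked, and still so for the second after the job is handed in, with the robot touching nothing.
It also fails if it takes over 54 s, if anything falls off the work surface, if the arm or the gripper's body presses on something with over 40 N, if the wrist force passes 120 N, or if a joint passes its speed limit or range.

### The arm

A 6-joint arm with a two-finger parallel gripper is mounted at the origin on a cart in front of the work surface, level with it; the furniture and walls round the work are solid. World frame = base frame: x ahead of the robot, y to its left, z up, the work surface at z = 0. Lengths are in m, angles in degrees, forces in N, time in s.
With the tool pointing down it reaches from about 0.4 to 0.825 m from the base axis. Payload 7 kg.
Tool frame: the origin (TCP) lies on the centre line of the jaws, within the pads' length; the fingertips stand 8 mm ahead of it and the grasp point (between the pads) lies 11 mm behind it; z points along the fingers, y is the line along which they close (so a half turn about z gives the same grasp; the last joint's range is limited). The gripper opens to 88 mm and grips with 3 to 60 N. Pads are 19 mm wide; open, the fingers measure 130 mm over their backs; the gripper's body (78 mm by 193 mm) begins 47 mm behind the grasp point.
Start: joints at [85.033, 20.546, 0.682, 0, -70.136, -16.507], TCP at [0.247, 0.628, 0.235] pointing down, gripper open.
Joint ranges: [-176.03, 176.03], [-82.01, 121.73], [-58.28, 71.71], [-173.87, 95.51], [-174.79, -0.11], [-173.66, 173.66]. Speed limits (degrees/s): [136.94, 136.94, 172.46, 180, 180, 180].

### API

Orientations are given as [roll, pitch, yaw] about the fixed x, y, z axes, in that order (R = Rz(yaw) Ry(pitch) Rx(roll)).
In Python, from plant import ctrl, vision gives the robot as it stands. The module is installed in compiled form; this text tells all that it offers.
- The arm moves only by the tool move_arm, never from a script. Its argument "moves" is one flat list of numbers, 7 for each row, row after row: the finger opening in cm, from 0 to 8.76, then the shift along the tool's x, y, z in cm, then the turn, a rotation vector about the tool's x, y, z in rad. A call has 1 to 8 rows; each row shifts and turns the commanded pose from where the row before left it, along the tool's axes as they then stand; what a row does not reach is not made up. A row lasts 1/10 s, in which the tool goes at most 50 mm and 8.59 degrees, less where a joint would pass 70% of its speed; a pose out of reach is approached as far as the arm can. A call with a gripper value outside its range is refused whole. The fingers move at their own pace and stop on an object; the grip force is fixed at half the most. Time passes only in rows, so rows that do not move let the fingers close. It gives the time, the measured TCP pose, the force, the opening and the grip force at its end, in the units of the state.
- ctrl.get_obs(): the state, without advancing time (a new reading comes with each control period).
- vision.snapshot(name): name is "scene" or "top"; returns (picture, depth): 400x640x3 uint8, red, green, blue; 400x640 float32, m along the optical axis (not along the pixel's ray), 0 where there is no reading.
- vision.camera_model(name): a dict with "vertical_fov" (degrees; the focal length in pixels is half the picture's height over the tangent of half this angle, whatever the lens; pixels are square), "cx", "cy" (the principal point, pixels), "cam_to_world" (4x4, takes a point from camera to world coordinates). Camera axes: x right, y down, z forward; pixel columns grow to the right and rows downward; lengths in m; the calibration is good to about 2 mm. A picture is of the moment at which its call begins. camera_model takes no time and is no camera call.
- ctrl.close_job(): hands the job in; it is judged then, once.
The state is a dict: "clock": time; "joint_pos": joint angles; "qvel": joint speeds; "tau": joint torques, N m; "tool_pos": TCP position; "orientation": TCP orientation; "force": force on the tool from outside, world axes, zero at the start; "moment": the same for the moment, N m; "opening": finger opening in m; "gripper_force": force on a finger pad.
Only numpy, scipy, OpenCV 4.12 (cv2) and the standard library are available. Lean on these libraries where they do the work, as an engineer would, in place of code of your own. Each camera call takes 0.05 s, during which the arm holds its last target. There are 200 camera calls.

## Working session

There is one attempt and no reset: what is moved stays moved. The work goes in short steps, Python scripts to look and compute and a tool call to move; the robot and the scene stay as the last step left them, time stands still between calls to the robot, and variables do not carry over. Pictures are saved under pics/ and viewed, at most 10 in all, crops included, and the job is handed in when it is done.

Besides the shell and the picture viewer there is one more tool, called after "Request:" by a JSON object that holds its "api" and its "payload". move_arm: Moves the arm, as the interface text tells. Its arguments: {"type":"object","properties":{"moves":{"type":"array"}},"required":["moves"]}

```bash
mkdir -p pics; cat > h.py <<'E'
import numpy as np, cv2
from plant import ctrl, vision
def snap(n,f=None):
    im,d=vision.snapshot(n)
    if f: cv2.imwrite('pics/'+f+'.png',im[:,:,::-1])
    return im,d
def K(n):
    m=vision.camera_model(n); return 200/np.tan(np.radians(m['vertical_fov']/2)),m['cx'],m['cy'],np.array(m['cam_to_world'])
def cloud(n,d):
    f,cx,cy,T=K(n); v,u=np.mgrid[:400,:640]
    P=np.stack([(u-cx)/f*d,(v-cy)/f*d,d],-1)
    return P@T[:3,:3].T+T[:3,3]
def ray(n,u,v,z):
    f,cx,cy,T=K(n); r=T[:3,:3]@np.array([(u-cx)/f,(v-cy)/f,1]); o=T[:3,3]
    return o+r*(z-o[2])/r[2]
E
python3 - <<'E'
from h import *
for n in('top','scene'):
    im,d=snap(n,n+'0'); np.savez(n+'0.npz',im=im,d=d); print(n,K(n),(d>0).mean())
print(ctrl.get_obs())
E
```

```text
top (np.float64(468.74769129819913), 320.1528018996402, 195.89469144214712, array([[ 0.07128556, -0.97710488,  0.20046052,  0.26164717],
       [-0.9974527 , -0.06931801,  0.01682628,  0.01251083],
       [-0.00254551, -0.20114936, -0.97955727,  1.19914526],
       [ 0.        ,  0.        ,  0.        ,  1.        ]])) 0.996046875
scene (np.float64(424.2454738514046), 319.5929938663835, 201.14015097014035, array([[-0.65135164, -0.28760227,  0.70215808, -0.23402536],
       [-0.75850025,  0.27174125, -0.59231247,  0.61975838],
       [-0.0204549 , -0.91839078, -0.3951455 ,  0.45315388],
       [ 0.        ,  0.        ,  0.        ,  1.        ]])) 0.99594140625
{'clock': 0.1, 'joint_pos': array([ 8.50313894e+01,  2.05882153e+01,  6.39193237e-01, -1.87620931e-02,
       -7.01335557e+01, -1.65058713e+01]), 'qvel': array([-0.00853926, -0.1349673 ,  0.1441217 ,  0.09803606, -0.07918357,
        0.10434091]), 'tau': array([-2.18581285e-03, -5.84163201e+01,  2.93749791e+01,  7.01555282e+00,
        1.01801095e-02, -4.25611256e-05]), 'tool_pos': array([0.2469833 , 0.62774744, 0.23370443]), 'orientation': array([ 1.79915814e+02, -6.55220990e-03, -2.14808658e+01]), 'force': array([0.35655666, 0.2821413 , 0.81147375]), 'moment': array([-0.00381585,  0.00406905,  0.06772814]), 'gripper_force': 0.0, 'opening': 0.08768369881479823}
```

View pics/top0.png

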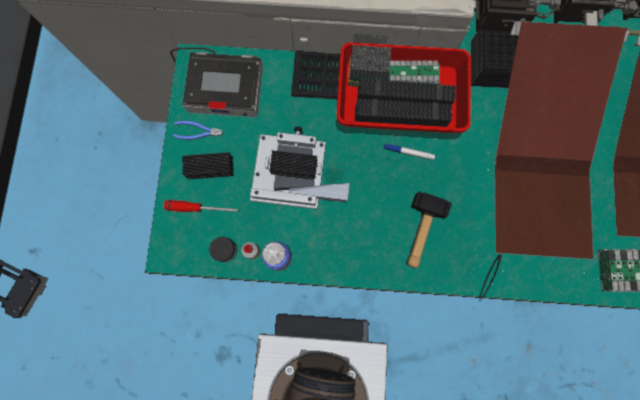

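View pics/scene0.png

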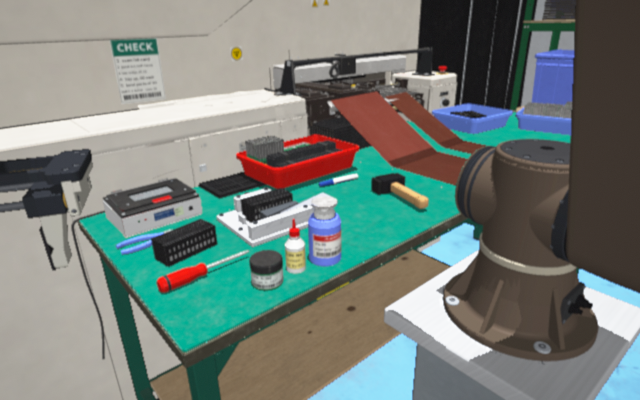

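The top view shows the jig near (290,170) and the wedge's struck end at (348,191). The mallet head is at (432,205), with the handle running to (413,262). The pump bottle stands at (276,256), near the strike path. The scene view agrees.

```bash
python3 - <<'E'
from h import *
D=np.load('top0.npz'); im,d=D['im'],D['d']; P=cloud('top',d)
print('bench z',[np.round(P[v,u],4) for u,v in[(380,200),(390,230),(460,230),(360,170),(300,225)]])
hsv=cv2.cvtColor(im,cv2.COLOR_RGB2HSV)
z=P[...,2]; roi=np.zeros((400,640),bool); roi[185:275,395:460]=1
handle=roi&(hsv[...,0]<25)&(hsv[...,1]>70)&(hsv[...,2]>120)
head=roi&(im.max(-1)<70)&(z>.025)
for n,m in(('handle',handle),('head',head)):
    m=cv2.morphologyEx(m.astype(np.uint8),cv2.MORPH_OPEN,np.ones((2,2)))>0
    p=P[m]; zz=np.median(p[:,2]); q=p[np.abs(p[:,2]-np.percentile(p[:,2],70))<.006]
    r=cv2.minAreaRect((q[:,:2]*1000).astype(np.float32)); print(n,m.sum(),np.percentile(p[:,2],[10,50,90]).round(4),q.mean(0).round(4),r)
    c=q[:,:2]-q[:,:2].mean(0); w=np.linalg.svd(c,full_matrices=0)[2]; print(np.degrees(np.arctan2(w[:,1],w[:,0])))
# wedge exposed
roi[:]=0; roi[170:210,322:356]=1
m=roi&(hsv[...,1]<60)&(z>.03)
p=P[m]; print('wedge',m.sum(),p.min(0).round(4),p.max(0).round(4),np.median(p[:,2]))
yb=np.round(p[:,1],3)
for a in np.arange(p[:,1].min(),p[:,1].max(),.008):
    s=p[(p[:,1]>=a)&(p[:,1]<a+.008)]; 
    if len(s): print(round(a,4),s[:,0].min().round(4),s[:,0].max().round(4),len(s))
# jig plate
roi[:]=0; roi[130:212,245:330]=1
m=roi&(hsv[...,1]<50)&(im.min(-1)>140)&(z>.004)&(z<.02)
r=cv2.minAreaRect((P[m][:,:2]*1000).astype(np.float32)); print('plate',m.sum(),r)
# bottles
roi[:]=0; roi[225:280,200:300]=1
m=roi&(z>.03); n,l,s,c=cv2.connectedComponentsWithStats(m.astype(np.uint8))
for i in range(1,n):
    if s[i,4]>30: p=P[l==i]; print('bottle',p.min(0).round(3),p.max(0).round(3))
big=cv2.resize(im[120:280,240:460],None,fx=3.6,fy=3.6,interpolation=cv2.INTER_CUBIC); cv2.imwrite('pics/crop0.png',big[:,:,::-1])
E
```

```text
bench z [array([ 0.5065, -0.1229,  0.0031]), array([ 0.4307, -0.1527, -0.0016]), array([ 4.431e-01, -3.318e-01,  4.000e-04]), array([ 0.5837, -0.0668,  0.0017]), array([0.4262, 0.0792, 0.0051])]
handle 473 [0.0254 0.0344 0.0377] [ 0.4022 -0.2254  0.0348] ((403.9106750488281, -227.22756958007812), (22.827991485595703, 131.0504150390625), 73.78385162353516)
[ 164.53006916 -105.46993084]
head 631 [0.0358 0.0433 0.0466] [ 0.4972 -0.2504  0.044 ] ((493.4469909667969, -249.5556182861328), (88.88587951660156, 48.01923751831055), 73.84530639648438)
[-104.87337947  -14.87337947]
wedge 401 [ 0.2616 -0.0369  0.0301] [0.5362 0.0298 1.1991] 0.04308415664459542
-0.0369 0.4942 0.5362 57
-0.0289 0.4939 0.5338 52
-0.0209 0.4949 0.5326 51
-0.0129 0.4952 0.5335 49
-0.0049 0.4962 0.5317 47
0.0031 0.4963 0.5306 45
0.0111 0.2616 0.5281 46
0.0191 0.4974 0.5279 41
0.0271 0.4982 0.5273 13
plate 1219 ((566.804931640625, 121.98599243164062), (173.98072814941406, 179.7635955810547), 86.94171905517578)
bottle [0.262 0.013 0.03 ] [0.379 0.294 1.199]
bottle [0.262 0.013 0.031] [0.373 0.159 1.199]
bottle [0.262 0.013 0.031] [0.369 0.213 1.199]
```

View pics/crop0.png

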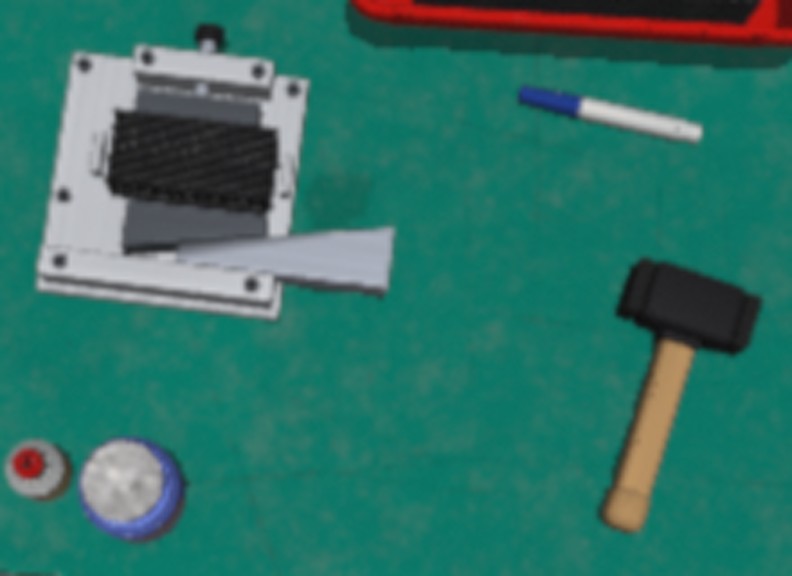

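The crop shows the struck end near (390,260) in the crop, the mallet head near (690,305), and the handle down to (625,510). The measured positions are:

| Item | Value |
|---|---|
| Jig yaw | about -3.2° |
| Jig origin | about (0.566, 0.1095) |
| Wedge face | about (0.515, -0.037) |
| Mallet yaw | about -15.5° |
| Mallet grip point | about (0.436, -0.2335) |

Next I swing over towards the mallet.

Request:
{"api": "move_arm", "payload": {"moves": [8.7,4.2,2.1,0,0,0,0,8.7,4.2,2.1,0,0,0,0,8.7,4.2,2.1,0,0,0,0,8.7,4.2,2.1,0,0,0,0,8.7,4.2,2.1,0,0,0,0,8.7,4.2,2.1,0,0,0,0,8.7,4.2,2.1,0,0,0,0,8.7,4.2,2.1,0,0,0,0]}}

```text
clock: 0.9
tool_pos: [0.4991, 0.3471, 0.2344]
orientation: [180.0, 0.0, -21.5]
force: [0.8, 0.3, 0.5]
opening: 0.0874
gripper_force: 0.0
```

Request:
{"api": "move_arm", "payload": {"moves": [8.7,1.2,4.4,0,0,0,0,8.7,1.2,4.4,0,0,0,0,8.7,1.2,4.4,0,0,0,0,8.7,1.2,4.4,0,0,0,0,8.7,1.2,4.4,0,0,0,0,8.7,1.2,4.4,0,0,0,0,8.7,1.2,4.4,0,0,0,0,8.7,1.2,4.4,0,0,0,0]}}

```text
clock: 1.7
tool_pos: [0.458, -0.0156, 0.2346]
orientation: [-180.0, -0.0, -21.5]
force: [0.5, -0.2, -0.3]
opening: 0.0867
gripper_force: 0.0
```

```bash
cat >> h.py <<'E'
from scipy.spatial.transform import Rotation as Ro
def go(pos,yaw):
    o=ctrl.get_obs(); R=Ro.from_euler('xyz',o['orientation'],degrees=True); T=Ro.from_euler('xyz',[180,0,yaw],degrees=True)
    print('t',o['clock'],'p',o['tool_pos'].round(4),'rpy',o['orientation'].round(2),'F',o['force'].round(1),'open',round(o['opening'],4),'q',o['joint_pos'].round(0))
    print('shift cm',(R.inv().apply(np.array(pos)-o['tool_pos'])*100).round(2),'rotvec',(R.inv()*T).as_rotvec().round(4))
E
python3 -c "
from h import *
go([.436,-.2335,.2],-15.5)"
```

```text
t 1.7 p [ 0.458  -0.0156  0.2346] rpy [-179.99   -0.    -21.45] F [ 0.5 -0.2 -0.3] open 0.0867 q [ 23.  -0. -25.  -0. -65.  46.]
shift cm [ 5.92 21.08  3.45] rotvec [-2.000e-04 -1.000e-04 -1.038e-01]
```

Request:
{"api": "move_arm", "payload": {"moves": [8.7,1.2,4.2,0.7,0,0,-0.021,8.7,1.2,4.2,0.7,0,0,-0.021,8.7,1.2,4.2,0.7,0,0,-0.021,8.7,1.2,4.2,0.7,0,0,-0.021,8.7,1.2,4.2,0.7,0,0,-0.02,8.7,0,0,0,0,0,0]}}

```text
clock: 2.3
tool_pos: [0.4454, -0.2357, 0.1979]
orientation: [180.0, 0.2, -15.8]
force: [-0.6, 0.6, -0.1]
opening: 0.0871
gripper_force: 0.0
```

```bash
python3 -c "
from h import *
go([.436,-.2335,.013],-15.5)"
```

```text
t 2.3 p [ 0.4454 -0.2357  0.1979] rpy [ 1.7996e+02  1.7000e-01 -1.5760e+01] F [-0.6  0.6 -0.1] open 0.0871 q [ -6.   6. -24.   0. -61.  80.]
shift cm [-0.91  0.03 18.5 ] rotvec [ 0.0007  0.0029 -0.0045]
```

Request:
{"api": "move_arm", "payload": {"moves": [8.7,-0.3,0,4,0,0,0,8.7,-0.3,0,4,0,0,0,8.7,-0.3,0,4,0,0,0,8.7,0,0,2.5,0,0,0,8.7,0,0,2,0,0,0,8.7,0,0,1.4,0,0,0,8.7,0,0,0.4,0,0,0,8.7,0,0,0,0,0,0]}}

```text
clock: 3.1
tool_pos: [0.4379, -0.2293, 0.0162]
orientation: [180.0, 0.1, -15.5]
force: [0.3, -0.7, -0.0]
opening: 0.0871
gripper_force: 0.0
```

```bash
python3 -c "
from h import *
go([.436,-.2335,.012],-15.5)
im,d=snap('scene','grasp'); cv2.imwrite('pics/graspc.png',cv2.resize(im[130:260,320:480],None,fx=4,fy=4)[:,:,::-1])"
```

```text
t 3.1 p [ 0.4379 -0.2293  0.0162] rpy [ 1.7999e+02  8.0000e-02 -1.5500e+01] F [ 0.3 -0.7 -0. ] open 0.0871 q [ -5.  19. -37.  -0. -35.  79.]
shift cm [-0.07  0.46  0.42] rotvec [ 0.0003  0.0014 -0.0001]
```

View pics/graspc.png

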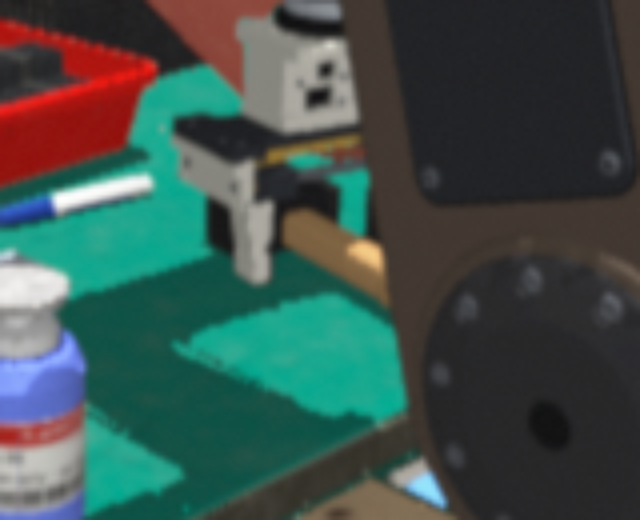

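The fingers straddle the handle, with the near finger at about (250,240) in the crop. I centre and close.

Request:
{"api": "move_arm", "payload": {"moves": [8.7,0,0.4,0.4,0,0,0,0,0,0,0,0,0,0,0,0,0,0,0,0,0,0,0,0,0,0,0,0,0,0,0,0,0,0,0,0,0,0,0,0,0,0,0,0,0,0,0,0,0]}}

```text
clock: 3.85
tool_pos: [0.4372, -0.2333, 0.0126]
orientation: [-180.0, -0.0, -15.5]
force: [-0.5, -0.2, -0.4]
opening: 0.0446
gripper_force: 0.0
```

```bash
python3 -c "
from h import *
go([.436,-.2335,.017],-15.5); print(ctrl.get_obs()['gripper_force'])"
```

```text
t 3.85 p [ 0.4372 -0.2333  0.0126] rpy [-1.800e+02 -1.000e-02 -1.551e+01] F [-0.5 -0.2 -0.4] open 0.0446 q [ -5.  19. -37.  -0. -34.  80.]
shift cm [-0.11  0.05 -0.44] rotvec [-0.     -0.0001 -0.0003]
0.0
```

Request:
{"api": "move_arm", "payload": {"moves": [0,0,0,0,0,0,0,0,0,0,0,0,0,0,0,0,0,0,0,0,0,0,0,0,0,0,0,0,0,0,0,0,0,0,0]}}

```text
clock: 4.35
tool_pos: [0.437, -0.2334, 0.0125]
orientation: [180.0, 0.0, -15.5]
force: [0.8, -0.1, 0.9]
opening: 0.0236
gripper_force: 29.7
```

Request:
{"api": "move_arm", "payload": {"moves": [0,0,0,-1,0,0,0,0,0,0,-1,0,0,0,0,0,0,-1,0,0,0,0,0,0,0,0,0,0]}}

```text
clock: 4.75
tool_pos: [0.4383, -0.2335, 0.0444]
orientation: [-180.0, -0.2, -15.5]
force: [1.3, -0.1, -3.6]
opening: 0.0242
gripper_force: 30.0
```

```bash
python3 -c "
from h import *
go([.455,-.14,.03],-3.3); print(ctrl.get_obs()['gripper_force'])"
```

```text
t 4.75 p [ 0.4383 -0.2335  0.0444] rpy [-179.98   -0.18  -15.5 ] F [ 1.3 -0.1 -3.6] open 0.0242 q [ -5.  16. -35.   0. -38.  80.]
shift cm [-0.89 -9.46  1.44] rotvec [-0.     -0.0032 -0.213 ]
29.997430443763733
```

Lifted, with a load of about 0.4 kg. Now I go near the wedge, turn to the jig's yaw and measure the head in the hand.

Request:
{"api": "move_arm", "payload": {"moves": [0,-0.2,-2,0.3,0,0,0,0,-0.2,-3,0.3,0,0,0,0,-0.2,-2.5,0.3,0,0,-0.04,0,-0.2,-1,0.3,0,0,-0.05,0,0,0,0,0,0,-0.05,0,0,0,0,0,0,-0.05,0,0,0,0,0,0,-0.023,0,0,0,0,0,0,0]}}

```text
clock: 5.55
tool_pos: [0.4516, -0.1495, 0.0305]
orientation: [-180.0, 0.0, -3.3]
force: [-0.7, 0.4, -5.0]
opening: 0.0237
gripper_force: 30.0
```

```bash
cat > look.py <<'E'
from h import *
import sys
def look(f=None):
    im,d=snap('top',f); P=cloud('top',d); hsv=cv2.cvtColor(im,cv2.COLOR_RGB2HSV); z=P[...,2]
    X,Y=P[...,0],P[...,1]
    o=ctrl.get_obs(); hx=o['tool_pos'][:2]+.062*np.array([1,-.06])
    m=(im.max(-1)<75)&(z>.03)&(z<.09)&(abs(X-hx[0])<.05)&(abs(Y-hx[1])<.07)
    p=P[m]; r=cv2.minAreaRect((p[:,:2]*1000).astype(np.float32))
    print('head',m.sum(),p.mean(0).round(4),'z',np.percentile(p[:,2],[10,50,90]).round(4),'y',np.percentile(p[:,1],[2,98]).round(4),'x',np.percentile(p[:,0],[2,98]).round(4),np.round(r[0],1),np.round(r[1],1),round(r[2],1))
    A=np.c_[p[:,:2]-p[:,:2].mean(0),np.ones(len(p))]; s=abs(p[:,2]-np.median(p[:,2]))<.008
    print('top plane slope xy',np.linalg.lstsq(A[s],p[s,2],rcond=None)[0].round(3))
    m=(hsv[...,1]<60)&(im.min(-1)>90)&(z>.03)&(z<.06)&(X>.48)&(X<.545)&(Y>-.05)&(Y<.05)
    p=P[m]; ys=[]
    for c in np.arange(.502,.530,.004):
        q=p[abs(p[:,0]-c)<.002]
        if len(q): ys.append(q[:,1].min().round(4))
    print('wedge',m.sum(),'ymin',ys,'z',np.median(p[:,2]).round(4),'x range at end',p[p[:,1]<p[:,1].min()+.01][:,0].min().round(4),p[p[:,1]<p[:,1].min()+.01][:,0].max().round(4))
    return im
if __name__=='__main__':
    im=look('l'+sys.argv[1]); cv2.imwrite('pics/lc%s.png'%sys.argv[1],cv2.resize(im[120:280,230:430],None,fx=4,fy=3.75)[:,:,::-1])
    go([.4535,-.112,.018],-3.3)
E
python3 look.py 1
```

```text
look.py:9: RuntimeWarning: Mean of empty slice.
  print('head',m.sum(),p.mean(0).round(4),'z',np.percentile(p[:,2],[10,50,90]).round(4),'y',np.percentile(p[:,1],[2,98]).round(4),'x',np.percentile(p[:,0],[2,98]).round(4),np.round(r[0],1),np.round(r[1],1),round(r[2],1))
  ret = um.true_divide(
Traceback (most recent call last):
  File "look.py", line 20, in <module>
    im=look('l'+sys.argv[1]); cv2.imwrite('pics/lc%s.png'%sys.argv[1],cv2.resize(im[120:280,230:430],None,fx=4,fy=3.75)[:,:,::-1])
  File "look.py", line 9, in look
    print('head',m.sum(),p.mean(0).round(4),'z',np.percentile(p[:,2],[10,50,90]).round(4),'y',np.percentile(p[:,1],[2,98]).round(4),'x',np.percentile(p[:,0],[2,98]).round(4),np.round(r[0],1),np.round(r[1],1),round(r[2],1))
                                                ~~~~~~~~~~~~~^^^^^^^^^^^^^^^^^^^
IndexError: index -1 is out of bounds for axis 0 with size 0
```

```bash
python3 -c "
from h import *
a=cv2.imread('pics/l1.png'); im,d=snap('scene','s1'); np.savez('s1.npz',im=im,d=d)
b=im[:,:,::-1]
cv2.imwrite('pics/both1.png',np.vstack([cv2.resize(a[130:280,240:440],(780,290)),cv2.resize(b[140:260,260:500],(780,300))]))"
```

```text
(no output)
```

View pics/both1.png

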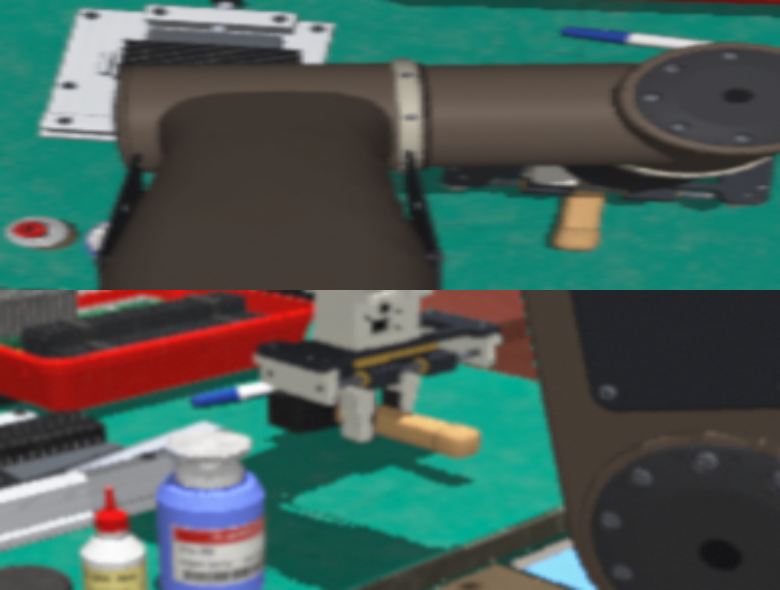

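The arm hides the head from above. The scene view shows the head at (300,410) in the composite and the wedge tip end at about (210,430). I use the scene depth.

```bash
cat > look2.py <<'E'
from h import *
def look2(im,d):
    P=cloud('scene',d); X,Y,z=P[...,0],P[...,1],P[...,2]; hsv=cv2.cvtColor(im,cv2.COLOR_RGB2HSV)
    o=ctrl.get_obs(); t=o['tool_pos']
    m=(im.max(-1)<75)&(z>.002)&(z<.075)&(X>t[0]+.025)&(X<t[0]+.1)&(abs(Y-t[1])<.06)
    p=P[m]; v,u=np.nonzero(m)
    print('head',m.sum(),'u',u.min(),u.max(),'v',v.min(),v.max(),'min/max 2%',np.percentile(p,[2,98],axis=0).round(4).tolist())
    f=p[p[:,1]>np.percentile(p[:,1],50)]
    m=(hsv[...,1]<60)&(z>.035)&(z<.055)&(X>.48)&(X<.545)&(Y>-.06)&(Y<.06)
    p=P[m]; v,u=np.nonzero(m); 
    q=p[(p[:,2]>.038)]
    print('wedge top',len(q),np.percentile(q,[1,99],axis=0).round(4).tolist(), 'umax',u.max())
    k=np.argsort(q[:,1])[:12]; print(q[k].mean(0).round(4), q[k][:4].round(4).tolist())
    return P
if __name__=='__main__':
    import sys
    if sys.argv[1]=='s1': D=np.load('s1.npz'); im,d=D['im'],D['d']
    else: im,d=snap('scene',sys.argv[1])
    P=look2(im,d); go([.4535,-.112,.018],-3.3)
    for r in (0,): pass
E
python3 look2.py s1; python3 - <<'E'
from h import *
from look2 import look2
D=np.load('scene0.npz'); print('initial'); look2(D['im'],D['d'])
D=np.load('s1.npz'); P=cloud('scene',D['d']); im=D['im']
for v in range(168,200,3): print(v,[ (u,tuple((P[v,u]*1000).round().astype(int)),int(im[v,u].max())) for u in range(342,368,5)])
E
```

```text
head 264 u 342 364 v 180 197 min/max 2% [[0.4887, -0.1395, 0.0187], [0.532, -0.1059, 0.057]]
wedge top 150 [[0.4806, -0.0383, 0.0394], [0.5356, 0.0597, 0.0504]] umax 331
[ 0.5205 -0.0363  0.041 ] [[0.5183, -0.0401, 0.0394], [0.5329, -0.0392, 0.0408], [0.5228, -0.0372, 0.0416], [0.5343, -0.0371, 0.041]]
t 5.65 p [ 0.4516 -0.1495  0.0306] rpy [-180.      0.     -3.38] F [ 0.1 -1.  -4.5] open 0.0235 q [  5.  16. -38.  -0. -36.  81.]
shift cm [-0.03 -3.76  1.26] rotvec [-0.      0.     -0.0013]
initial
head 82 u 373 380 v 180 194 min/max 2% [[0.4887, -0.2094, 0.0057], [0.5148, -0.2027, 0.0402]]
wedge top 146 [[0.4809, -0.0377, 0.0397], [0.5388, 0.0598, 0.0512]] umax 331
[ 0.5202 -0.0361  0.0411] [[0.5348, -0.0409, 0.0398], [0.5272, -0.0377, 0.0401], [0.5156, -0.0377, 0.0409], [0.5332, -0.0361, 0.0416]]
168 [(342, (np.int64(481), np.int64(-57), np.int64(117)), 140), (347, (np.int64(460), np.int64(-54), np.int64(123)), 63), (352, (np.int64(441), np.int64(-52), np.int64(128)), 37), (357, (np.int64(428), np.int64(-55), np.int64(130)), 36), (362, (np.int64(421), np.int64(-65), np.int64(130)),
[... 2916 characters left out ...]
, (np.int64(562), np.int64(-134), np.int64(-1)), 165), (347, (np.int64(515), np.int64(-108), np.int64(21)), 74), (352, (np.int64(498), np.int64(-110), np.int64(25)), 30), (357, (np.int64(494), np.int64(-124), np.int64(23)), 32), (362, (np.int64(524), np.int64(-175), np.int64(-1)), 66), (367, (np.int64(455), np.int64(-121), np.int64(35)), 147)]
198 [(342, (np.int64(549), np.int64(-122), np.int64(-2)), 160), (347, (np.int64(539), np.int64(-131), np.int64(-2)), 86), (352, (np.int64(529), np.int64(-140), np.int64(-1)), 78), (357, (np.int64(523), np.int64(-154), np.int64(-3)), 81), (362, (np.int64(511), np.int64(-161), np.int64(-2)), 82), (367, (np.int64(455), np.int64(-121), np.int64(27)), 133)]
```

The head sits straight in the hand: face at y≈-0.109, centre at x≈0.515. The wedge face is at y≈-0.038, centre at x≈0.515. I lower the mallet and approach to about 1 cm.

Request:
{"api": "move_arm", "payload": {"moves": [0,-0.1,-1.5,0.4,0,0,0,0,-0.1,-2,0.4,0,0,0,0,-0.1,-1.5,0.4,0,0,0,0,0,-1,0,0,0,0,0,0,0,0,0,0,0]}}

```text
clock: 6.15
tool_pos: [0.4525, -0.0885, 0.0187]
orientation: [180.0, -0.0, -3.3]
force: [0.7, 0.3, -4.3]
opening: 0.024
gripper_force: 30.0
```

```bash
python3 look2.py s2
```

```text
head 143 u 326 359 v 191 207 min/max 2% [[0.4886, -0.1331, 0.0063], [0.5276, -0.0453, 0.045]]
wedge top 184 [[0.481, -0.0516, 0.0382], [0.536, 0.059, 0.0502]] umax 337
[ 0.5114 -0.0501  0.0427] [[0.5006, -0.0549, 0.0405], [0.4996, -0.054, 0.0383], [0.5002, -0.0511, 0.0389], [0.4992, -0.0502, 0.0422]]
t 6.2 p [ 0.4525 -0.0889  0.0188] rpy [ 1.80e+02 -1.00e-02 -3.26e+00] F [-0.3 -0.8 -3.8] open 0.0239 q [ 13.  16. -41.   0. -33.  73.]
shift cm [0.23 2.3  0.08] rotvec [ 0.     -0.0002  0.0006]
```

Request:
{"api": "move_arm", "payload": {"moves": [0,0,-1.2,0,0,0,0]}}

```text
clock: 6.3
tool_pos: [0.4523, -0.0782, 0.0186]
orientation: [180.0, 0.1, -3.4]
force: [-1.7, -13.9, -2.9]
opening: 0.0239
gripper_force: 30.2
```

Request:
{"api": "move_arm", "payload": {"moves": [0,0,1.2,0,0,0,0,0,0,0,0,0,0,0]}}

```text
clock: 6.5
tool_pos: [0.4521, -0.0901, 0.0186]
orientation: [-180.0, 0.0, -3.3]
force: [-0.5, -1.1, -5.4]
opening: 0.0237
gripper_force: 30.0
```

```bash
python3 look2.py s3
```

```text
head 164 u 326 359 v 191 207 min/max 2% [[0.4869, -0.1318, 0.0053], [0.5304, -0.0464, 0.0442]]
wedge top 177 [[0.4806, -0.0533, 0.0382], [0.5354, 0.0594, 0.0504]] umax 338
[ 0.5108 -0.0518  0.0432] [[0.4973, -0.0554, 0.0413], [0.4994, -0.0538, 0.0384], [0.5099, -0.0532, 0.0437], [0.5175, -0.0531, 0.0442]]
t 6.55 p [ 0.4521 -0.0899  0.0186] rpy [-180.     -0.     -3.38] F [-0.5  0.2 -5. ] open 0.0238 q [ 13.  16. -41.  -0. -33.  73.]
shift cm [0.27 2.19 0.06] rotvec [-0.0001 -0.0001 -0.0014]
```

Request:
{"api": "move_arm", "payload": {"moves": [0,0,-1.7,0,0,0,0]}}

```text
clock: 6.65
tool_pos: [0.4522, -0.0738, 0.0184]
orientation: [180.0, 0.1, -3.5]
force: [-2.5, -15.3, -2.8]
opening: 0.0239
gripper_force: 30.2
```

Request:
{"api": "move_arm", "payload": {"moves": [0,0,1.2,0,0,0,0,0,0,0,0,0,0,0]}}

```text
clock: 6.85
tool_pos: [0.4523, -0.0851, 0.0186]
orientation: [-180.0, 0.0, -3.3]
force: [0.4, -0.9, -4.6]
opening: 0.0241
gripper_force: 30.0
```

Request:
{"api": "move_arm", "payload": {"moves": [0,0,-1.6,0,0,0,0]}}

```text
clock: 6.95
tool_pos: [0.4526, -0.0699, 0.0184]
orientation: [180.0, 0.1, -3.5]
force: [-3.0, -16.1, -2.7]
opening: 0.0239
gripper_force: 30.1
```

Request:
{"api": "move_arm", "payload": {"moves": [0,0,2.5,0,0,0,0,0,0,0,0,0,0,0]}}

```text
clock: 7.15
tool_pos: [0.4516, -0.0946, 0.0185]
orientation: [180.0, 0.0, -3.4]
force: [-0.6, -0.0, -4.0]
opening: 0.0239
gripper_force: 30.0
```

```bash
python3 look2.py s4
```

```text
head 187 u 327 360 v 190 208 min/max 2% [[0.4873, -0.0866, 0.0042], [0.5317, -0.0519, 0.0427]]
wedge top 169 [[0.4808, -0.0596, 0.0389], [0.54, 0.0592, 0.0505]] umax 337
[ 0.5157 -0.0578  0.0418] [[0.5174, -0.0599, 0.0424], [0.5247, -0.0596, 0.0431], [0.5285, -0.0596, 0.042], [0.531, -0.0583, 0.0416]]
t 7.2 p [ 0.4518 -0.0942  0.0185] rpy [ 1.80e+02  1.00e-02 -3.42e+00] F [-0.5  0.1 -3.6] open 0.024 q [ 13.  16. -41.  -0. -33.  74.]
shift cm [0.28 1.76 0.05] rotvec [ 0.      0.0001 -0.0021]
```

```bash
cat > wy.py <<'E'
from h import *
import sys
for n in sys.argv[1:]:
    if n.endswith('npz'): D=np.load(n); im,d=D['im'],D['d']
    else: im,d=snap('scene')
    # wedge top plane z=.0425 by ray casting bright pixels; end edge along x = .505-.53
    P=cloud('scene',d); v,u=np.mgrid[:400,:640]
    f,cx,cy,T=K('scene'); r=np.stack([(u-cx)/f,(v-cy)/f,np.ones_like(u,float)],-1)@T[:3,:3].T; o=T[:3,3]
    Q=o+r*((.0425-o[2])/r[...,2])[...,None]
    m=(im.min(-1)>115)&(P[...,2]>.033)&(P[...,2]<.055)&(Q[...,1]<.0)
    e=[(c,Q[m&(abs(Q[...,0]-c)<.003)][:,1].min().round(4)) for c in(.503,.509,.515,.521,.527) if (m&(abs(Q[...,0]-c)<.003)).any()]
    print(n,[float(x[1]) for x in e],'mean',np.mean([x[1] for x in e]).round(4))
E
python3 wy.py scene0.npz s1.npz now; python3 -c "
from h import *
go([.4535,-.112,.018],-3.3)"
```

```text
scene0.npz [-0.0344, -0.0307, -0.0351, -0.0358, -0.0365] mean -0.0345
s1.npz [-2.1353, -2.1319, -2.1286, -0.0358, -0.0365] mean -1.2936
now [-2.1387, -2.1319, -2.1286, -0.024, -0.0222] mean -1.2891
t 7.25 p [ 0.4519 -0.0939  0.0186] rpy [-1.80e+02 -1.00e-02 -3.41e+00] F [ 0.4 -0.1 -3.3] open 0.024 q [ 13.  16. -41.  -0. -33.  74.]
shift cm [0.27 1.8  0.06] rotvec [-0.0001 -0.0001 -0.0019]
```

```bash
sed -i 's/(Q\[...,1\]<.0)/(Q[...,1]<.045)\&(Q[...,1]>-.1)/; s/(.503,.509,.515,.521,.527)/(.521,.524,.527)/' wy.py; python3 wy.py scene0.npz s1.npz now
```

```text
scene0.npz [-0.0358, -0.0358, -0.0365] mean -0.036
s1.npz [-0.0358, -0.0358, -0.0365] mean -0.036
now [-0.024, -0.024, -0.0222] mean -0.0234
```

Request:
{"api": "move_arm", "payload": {"moves": [0,0,-1.8,0,0,0,0,0,0,0,0,0,0,0,0,0,-1.2,0,0,0,0]}}

```text
clock: 7.6
tool_pos: [0.4529, -0.064, 0.0185]
orientation: [180.0, 0.1, -3.4]
force: [0.7, -13.8, -0.9]
opening: 0.0239
gripper_force: 30.2
```

Request:
{"api": "move_arm", "payload": {"moves": [0,0,1.2,0,0,0,0,0,0,0,0,0,0,0]}}

```text
clock: 7.8
tool_pos: [0.4529, -0.076, 0.0186]
orientation: [-180.0, 0.0, -3.3]
force: [-0.4, -0.3, -3.2]
opening: 0.0239
gripper_force: 30.0
```

```bash
python3 wy.py now
```

```text
now [-0.0179, -0.0161, -0.0185] mean -0.0175
```

Request:
{"api": "move_arm", "payload": {"moves": [0,0,-0.5,0,0,0,0,0,0,0,0,0,0,0,0,0,-1.2,0,0,0,0]}}

```text
clock: 8.15
tool_pos: [0.4532, -0.0591, 0.0184]
orientation: [180.0, 0.1, -3.4]
force: [0.4, -12.7, -0.5]
opening: 0.024
gripper_force: 30.2
```

Request:
{"api": "move_arm", "payload": {"moves": [0,0,1.2,0,0,0,0,0,0,0,0,0,0,0]}}

```text
clock: 8.35
tool_pos: [0.4532, -0.0708, 0.0185]
orientation: [-180.0, 0.0, -3.3]
force: [-0.7, 0.2, -2.2]
opening: 0.0236
gripper_force: 30.0
```

```bash
python3 wy.py now
```

```text
now [-0.0161, -0.0161, -0.0124] mean -0.0149
```

Request:
{"api": "move_arm", "payload": {"moves": [0,0,-0.4,0,0,0,0,0,0,0,0,0,0,0,0,0,-1.2,0,0,0,0]}}

```text
clock: 8.7
tool_pos: [0.4535, -0.055, 0.0184]
orientation: [180.0, 0.1, -3.4]
force: [-0.2, -12.7, -0.3]
opening: 0.0241
gripper_force: 30.2
```

Request:
{"api": "move_arm", "payload": {"moves": [0,0,1.2,0,0,0,0,0,0,0,0,0,0,0]}}

```text
clock: 8.9
tool_pos: [0.4534, -0.0667, 0.0185]
orientation: [-180.0, 0.0, -3.3]
force: [-0.8, -0.5, -1.8]
opening: 0.0239
gripper_force: 30.0
```

```bash
python3 wy.py now
```

```text
now [-0.0082, -0.0045, -0.0087] mean -0.0071
```

Request:
{"api": "move_arm", "payload": {"moves": [0,0,-0.4,0,0,0,0,0,0,0,0,0,0,0,0,0,-1.2,0,0,0,0]}}

```text
clock: 9.25
tool_pos: [0.4533, -0.0512, 0.0183]
orientation: [179.9, 0.1, -3.4]
force: [-6.5, -21.1, 0.4]
opening: 0.0238
gripper_force: 30.3
```

Request:
{"api": "move_arm", "payload": {"moves": [0,0,1.2,0,0,0,0,0,0,0,0,0,0,0]}}

```text
clock: 9.45
tool_pos: [0.4537, -0.0627, 0.0185]
orientation: [-180.0, -0.0, -3.3]
force: [-0.9, -0.2, -2.7]
opening: 0.0239
gripper_force: 30.0
```

```bash
python3 wy.py now
```

```text
now [-0.0082, -0.0064, -0.0087] mean -0.0078
```

Request:
{"api": "move_arm", "payload": {"moves": [0,0,-0.1,0,0,0,0,0,0,0,0,0,0,0,0,0,-1.2,0,0,0,0]}}

```text
clock: 9.8
tool_pos: [0.4533, -0.0503, 0.0183]
orientation: [179.9, 0.1, -3.4]
force: [-7.2, -22.3, 0.2]
opening: 0.024
gripper_force: 30.5
```

Request:
{"api": "move_arm", "payload": {"moves": [0,0,1.2,0,0,0,0,0,0,0,0,0,0,0]}}

```text
clock: 10.0
tool_pos: [0.4539, -0.0618, 0.0186]
orientation: [-180.0, -0.0, -3.3]
force: [0.8, 0.0, -3.8]
opening: 0.0236
gripper_force: 29.9
```

```bash
python3 wy.py now now now
```

```text
now [-0.0082, -0.0106, -0.0106] mean -0.0098
now [-0.0082, -0.0106, -0.0106] mean -0.0098
now [-0.0082, -0.0106, -0.0106] mean -0.0098
```

Request:
{"api": "move_arm", "payload": {"moves": [0,0,3,0,0,0,0,0,0,0,0,0,0,0]}}

```text
clock: 10.35
tool_pos: [0.4521, -0.0927, 0.0187]
orientation: [180.0, -0.0, -3.4]
force: [-0.6, -1.2, -1.4]
opening: 0.024
gripper_force: 30.0
```

```bash
python3 wy.py now now; python3 -c "
from h import *
im,d=snap('scene','s5'); cv2.imwrite('pics/s5c.png',cv2.resize(im[170:250,215:375],None,fx=5,fy=5,interpolation=cv2.INTER_CUBIC)[:,:,::-1])"
```

```text
now [-0.0082, -0.0064, -0.0087] mean -0.0078
now [-0.0082, -0.0064, -0.0087] mean -0.0078
```

View pics/s5c.png

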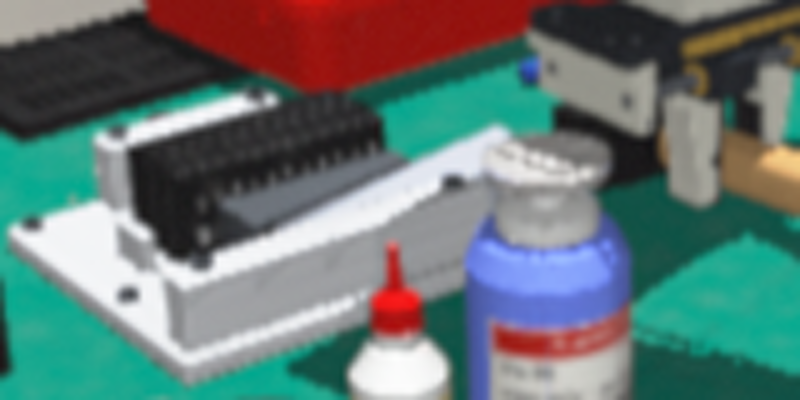

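The wedge's end is now partly behind the pump cap, with its back corner at crop (505,128). The jaw looks close to the pack. I continue with light taps and watch force and advance.

Request:
{"api": "move_arm", "payload": {"moves": [0,0,-1.6,0,0,0,0,0,0,-1.5,0,0,0,0,0,0,0,0,0,0,0,0,0,-1.2,0,0,0,0]}}

```text
clock: 10.9
tool_pos: [0.4528, -0.0492, 0.0183]
orientation: [179.9, 0.2, -3.3]
force: [-6.5, -21.9, 2.5]
opening: 0.0245
gripper_force: 30.6
```

Request:
{"api": "move_arm", "payload": {"moves": [0,0,1.2,0,0,0,0,0,0,0,0,0,0,0]}}

```text
clock: 11.1
tool_pos: [0.4537, -0.0608, 0.0185]
orientation: [-180.0, 0.0, -3.3]
force: [-0.5, -0.3, -3.3]
opening: 0.0237
gripper_force: 29.9
```

Request:
{"api": "move_arm", "payload": {"moves": [0,0,-0.1,0,0,0,0,0,0,0,0,0,0,0,0,0,-1.2,0,0,0,0]}}

```text
clock: 11.4
tool_pos: [0.4528, -0.0487, 0.0182]
orientation: [179.9, 0.2, -3.4]
force: [-6.9, -22.5, 1.3]
opening: 0.0244
gripper_force: 30.8
```

Request:
{"api": "move_arm", "payload": {"moves": [0,0,1.2,0,0,0,0,0,0,0,0,0,0,0]}}

```text
clock: 11.6
tool_pos: [0.4542, -0.0597, 0.0186]
orientation: [-180.0, -0.0, -3.3]
force: [-0.7, -0.9, -3.7]
opening: 0.0236
gripper_force: 29.8
```

The force has levelled off near 22 N and the handle has started to give in the grip, so the wedge seems seated. I move clear to check the wedge and the mallet.

Request:
{"api": "move_arm", "payload": {"moves": [0,0,2,-0.5,0,0,0,0,0,4,-1,0,0,0,0,0,4.5,0,0,0,0,0,0,4.5,0,0,0,0,0,0,4.5,0,0,0,0,0,0,2.5,0,0,0,0,0,0,0,0,0,0,0]}}

```text
clock: 12.3
tool_pos: [0.4412, -0.282, 0.0333]
orientation: [180.0, -0.0, -3.5]
force: [-0.1, -0.7, -4.1]
opening: 0.0236
gripper_force: 30.0
```

```bash
python3 - <<'E'
from h import *
a,da=snap('top','t2'); b,db=snap('scene','s6'); np.savez('s6.npz',im=b,d=db); np.savez('t2.npz',im=a,d=da)
cv2.imwrite('pics/both2.png',np.vstack([cv2.resize(a[130:250,240:460],(780,330),interpolation=2),cv2.resize(b[160:250,220:420],(780,265),interpolation=2)])[:,:,::-1])
go([.45,-.25,.03],-3.3)
E
python3 wy.py s6.npz
```

```text
t 12.4 p [ 0.4409 -0.2797  0.0332] rpy [-179.99    0.     -3.43] F [-0.8  1.1 -4.3] open 0.0235 q [-11.  19. -32.  -0. -38.  97.]
shift cm [ 0.73 -3.02  0.32] rotvec [-0.0002  0.0001 -0.0022]
s6.npz [-0.0082, -0.0064, -0.0087] mean -0.0078
```

View pics/both2.png

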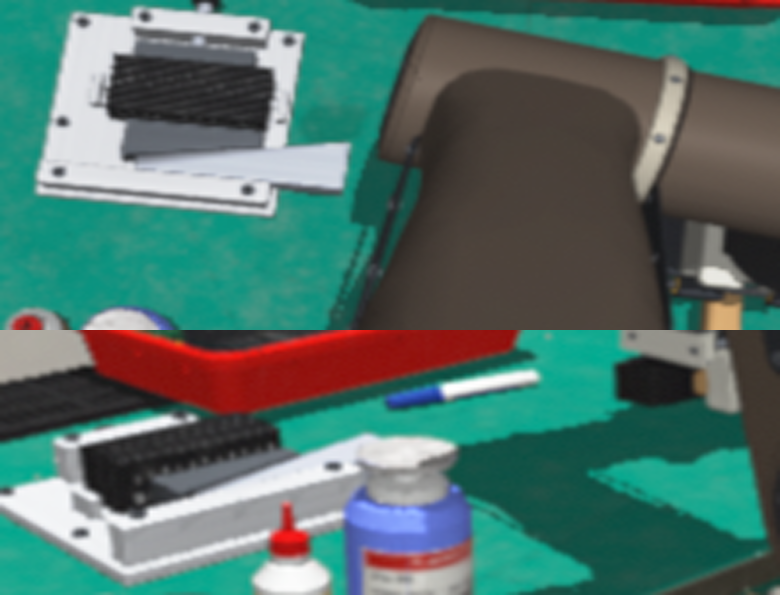

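```bash
cat > wt.py <<'E'
from h import *
import sys
def wt(im,d):
    f,cx,cy,T=K('top'); v,u=np.mgrid[:400,:640]
    r=np.stack([(u-cx)/f,(v-cy)/f,np.ones_like(u,float)],-1)@T[:3,:3].T; o=T[:3,3]
    Q=o+r*((.0425-o[2])/r[...,2])[...,None]
    hsv=cv2.cvtColor(im,cv2.COLOR_RGB2HSV)
    jx=lambda q:(q-[.5663,.1095,0])@np.array([np.cos(np.radians(3.3)),-np.sin(np.radians(3.3)),0])
    S=255-hsv[...,1].astype(float)
    out=[]
    for c in np.arange(.503,.530,.003):   # subpixel along world y at fixed x : saturation edge wedge/mat
        ys=np.arange(-.06,.05,.0005); 
        p=np.stack([np.full_like(ys,c),ys,np.full_like(ys,.0425)],1); pc=(p-o)@T[:3,:3]
        s=cv2.remap(hsv[...,1].astype(np.float32),(pc[:,0]/pc[:,2]*f+cx).astype(np.float32)[None],(pc[:,1]/pc[:,2]*f+cy).astype(np.float32)[None],1)[0]
        i=np.nonzero(s<110)[0]; out.append(ys[i[0]] if len(i) else np.nan)
    return np.round(out,4)
for n in sys.argv[1:]:
    if n=='now': im,d=snap('top')
    else: D=np.load(n); im,d=D['im'],D['d']
    w=wt(im,d); print(n,w,np.nanmedian(w))
E
python3 wt.py top0.npz t2.npz
python3 - <<'E'
from h import *
# x profile through jaw/pack/backstop at y=.11 : intensities and depth z
for n in('top0.npz','t2.npz'):
    D=np.load(n); im,d=D['im'],D['d']; P=cloud('top',d)
    print(n)
    for u in (285,300):
        print(u,[(v,int(im[v].mean(-1)[u]),int(P[v,u,0]*1000),int(P[v,u,2]*1000)) for v in range(142,196)])
E
```

```text
top0.npz [-0.037  -0.0375 -0.038  -0.038  -0.0385 -0.0385 -0.0385 -0.0385 -0.0385
 -0.039 ] -0.0385
t2.npz [-0.0515 -0.052  -0.0525 -0.053  -0.0535 -0.06   -0.06   -0.06   -0.06
 -0.06  ] -0.056749999999999995
top0.npz
285 [(142, 74, 637, 30), (143, 81, 638, 19), (144, 114, 637, 11), (145, 110, 624, 47), (146, 86, 622, 42), (147, 82, 619, 43), (148, 82, 617, 42), (149, 84, 614, 42), (150, 82, 610, 47), (151, 67, 603, 61), (152, 44, 602, 57), (153, 38, 597, 64), (154, 36, 595, 61), (155, 32, 592, 63), (156, 40, 589, 64), (157, 46, 588, 59), (158, 39, 585, 62), (159, 40, 583, 59), (160, 46, 580, 61), (161, 39, 578, 59), (162, 34, 574, 65), (163, 37, 571, 64), (164, 36, 569, 61), (165, 30, 567, 59), (166, 36, 563, 64), (167, 37, 562, 60), (168, 33, 560, 57), (169, 39, 557, 58), (170, 43, 554, 61), (171, 36, 552, 59), (172, 34, 552, 49), (173, 32, 552, 38), (174, 46, 547, 46), (175, 49, 544, 48), (176, 66, 541, 48), (177, 81, 539, 47), (178, 84, 537, 45), (179, 84, 534, 49), (180, 84, 532, 46), (181, 85, 529, 46), (182, 87, 527, 42), (183, 86, 524, 46), (184, 87, 520, 50), (185, 88, 519,
[... 2838 characters left out ...]
, (162, 47, 577, 62), (163, 42, 576, 57), (164, 46, 572, 62), (165, 47, 570, 60), (166, 40, 568, 57), (167, 43, 564, 61), (168, 47, 562, 61), (169, 42, 560, 57), (170, 47, 557, 58), (171, 55, 555, 59), (172, 45, 551, 61), (173, 42, 553, 45), (174, 45, 550, 47), (175, 52, 548, 44), (176, 93, 545, 46), (177, 107, 542, 46), (178, 106, 539, 47), (179, 105, 537, 44), (180, 104, 534, 48), (181, 106, 531, 49), (182, 109, 530, 43), (183, 108, 527, 45), (184, 107, 525, 43), (185, 139, 523, 40), (186, 175, 520, 41), (187, 203, 517, 44), (188, 212, 514, 45), (189, 211, 512, 42), (190, 210, 509, 45), (191, 211, 506, 45), (192, 210, 504, 42), (193, 200, 502, 42), (194, 212, 498, 47), (195, 224, 495, 50)]
```

```bash
sed -i 's/hsv\[...,1\].astype(np.float32),/im.min(-1).astype(np.float32),/; s/np.nonzero(s<110)/np.nonzero(s>90)/' wt.py; python3 wt.py top0.npz t2.npz
```

```text
top0.npz [-0.0365 -0.0365 -0.0375 -0.0375 -0.038  -0.038  -0.0375 -0.0375 -0.0375
 -0.038 ] -0.0375
t2.npz [-0.0095 -0.0095 -0.0105 -0.0105 -0.011  -0.0105 -0.0105 -0.0105 -0.0105
 -0.011 ] -0.0105
```

From the top, the wedge has gone from -0.0375 to -0.0105, so 27 mm. I go back for two more light taps and compare.

Request:
{"api": "move_arm", "payload": {"moves": [0,0,-4.5,0,0,0,0,0,0,-4.5,0.5,0,0,0,0,0,-4.5,0.5,0,0,0,0,0,-4.5,0.45,0,0,0,0,0,-2,0,0,0,0,0,0,-1.3,0,0,0,0,0,0,0,0,0,0,0,0,0,0,0,0,0,0]}}

```text
clock: 13.2
tool_pos: [0.4542, -0.0658, 0.0194]
orientation: [-180.0, -0.1, -3.2]
force: [0.5, 1.7, -0.5]
opening: 0.0236
gripper_force: 30.0
```

```bash
python3 -c "
from h import *
go([.4537,-.0625,.0185],-3.35)"
```

```text
t 13.2 p [ 0.4542 -0.0658  0.0194] rpy [-1.7997e+02 -8.0000e-02 -3.2200e+00] F [ 0.5  1.7 -0.5] open 0.0236 q [ 16.  16. -41.   0. -33.  70.]
shift cm [-0.07 -0.33  0.09] rotvec [-0.0005 -0.0013  0.0022]
```

Request:
{"api": "move_arm", "payload": {"moves": [0,0,-1.6,0,0,0,0]}}

```text
clock: 13.3
tool_pos: [0.4541, -0.0517, 0.0192]
orientation: [180.0, 0.0, -3.4]
force: [-5.8, -19.0, 4.2]
opening: 0.0241
gripper_force: 30.2
```

Request:
{"api": "move_arm", "payload": {"moves": [0,0,1.6,0,0,0,0,0,0,0,0,0,0,0]}}

```text
clock: 13.5
tool_pos: [0.4532, -0.0677, 0.0191]
orientation: [180.0, 0.0, -3.4]
force: [-0.7, 0.0, -0.6]
opening: 0.024
gripper_force: 30.0
```

Request:
{"api": "move_arm", "payload": {"moves": [0,0,-1.7,0,0,0,0]}}

```text
clock: 13.6
tool_pos: [0.4537, -0.0514, 0.019]
orientation: [180.0, 0.1, -3.6]
force: [-5.9, -20.4, 3.5]
opening: 0.0241
gripper_force: 30.2
```

Request:
{"api": "move_arm", "payload": {"moves": [0,0,2,-0.5,0,0,0,0,0,4,-1,0,0,0,0,0,4.5,0,0,0,0,0,0,4.5,0,0,0,0,0,0,4.5,0,0,0,0,0,0,2.5,0,0,0,0,0,0,0,0,0,0,0]}}

```text
clock: 14.3
tool_pos: [0.4404, -0.2723, 0.0334]
orientation: [-180.0, 0.1, -3.6]
force: [-0.4, -1.2, -4.0]
opening: 0.0236
gripper_force: 30.0
```

```bash
python3 wt.py now; python3 -c "
from h import *
go([.4537,-.066,.0185],-3.35)"
```

```text
now [-0.0095 -0.0095 -0.0105 -0.0105 -0.0105 -0.0105 -0.0105 -0.0105 -0.0105
 -0.0115] -0.0105
t 14.35 p [ 0.4403 -0.271   0.0333] rpy [-1.7998e+02  1.0000e-01 -3.6000e+00] F [-0.5  1.1 -4.8] open 0.0239 q [-10.  19. -33.  -0. -38.  96.]
shift cm [  0.06 -20.54   1.49] rotvec [-0.0004  0.0017 -0.0044]
```

The wedge shows no further advance, still at -0.0105, so the pack is tight. Next I lay the mallet down here.

Request:
{"api": "move_arm", "payload": {"moves": [0,0,0,0.8,0,0,0,0,0,0,0.6,0,0,0,0,0,0,0.3,0,0,0,0,0,0,0.2,0,0,0,0,0,0,0,0,0,0]}}

```text
clock: 14.85
tool_pos: [0.4417, -0.2685, 0.015]
orientation: [-180.0, 0.0, -3.3]
force: [-2.7, 1.2, 0.8]
opening: 0.0238
gripper_force: 30.0
```

Request:
{"api": "move_arm", "payload": {"moves": [0,0,0,0.1,0,0,0,0,0,0,0.1,0,0,0,0,0,0,0,0,0,0]}}

```text
clock: 15.15
tool_pos: [0.4421, -0.2688, 0.0132]
orientation: [180.0, -0.0, -3.3]
force: [-4.1, 1.5, 2.7]
opening: 0.0238
gripper_force: 30.0
```

```bash
python3 - <<'E'
from h import *
go([.4417,-.2685,.0126],-3.35)
im,d=snap('scene','s7'); P=cloud('scene',d); X,Y,z=P[...,0],P[...,1],P[...,2]
m=(im.max(-1)<75)&(z>-.005)&(z<.06)&(X>.47)&(X<.53)&(Y>-.33)&(Y<-.21); p=P[m]; print(m.sum(),np.percentile(p,[2,98],axis=0).round(4))
cv2.imwrite('pics/s7c.png',cv2.resize(im[150:220,350:470],None,fx=5,fy=5,interpolation=cv2.INTER_CUBIC)[:,:,::-1])
E
```

```text
t 15.15 p [ 0.4421 -0.2688  0.0132] rpy [ 1.8e+02 -3.0e-02 -3.3e+00] F [-4.1  1.5  2.7] open 0.0238 q [-10.  21. -34.  -0. -35.  96.]
shift cm [-0.04 -0.03  0.06] rotvec [ 0.     -0.0005  0.001 ]
273 [[ 0.4823 -0.2629 -0.0015]
 [ 0.5283 -0.2245  0.0408]]
```

View pics/s7c.png

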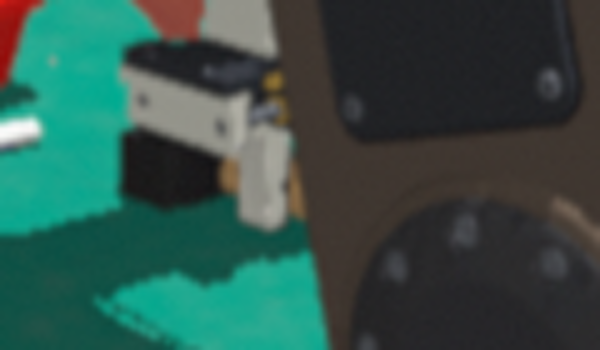

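The head rests on the bench at crop (165,170), with contact force +2.7 N. I open, wait and lift straight up.

Request:
{"api": "move_arm", "payload": {"moves": [7,0,0,0,0,0,0,7,0,0,0,0,0,0,7,0,0,0,0,0,0,7,0,0,0,0,0,0,7,0,0,0,0,0,0,7,0,0,0,0,0,0,7,0,0,0,0,0,0]}}

```text
clock: 15.9
tool_pos: [0.4418, -0.2689, 0.0131]
orientation: [180.0, -0.0, -3.3]
force: [-0.3, -0.2, -0.1]
opening: 0.0693
gripper_force: 0.0
```

Request:
{"api": "move_arm", "payload": {"moves": [7,0,0,-1,0,0,0,7,0,0,-2,0,0,0,7,0,0,-3,0,0,0,7,0,0,-4,0,0,0,7,0,0,-4,0,0,0,7,0,0,-4,0,0,0,7,0,0,-2,0,0,0,7,0,0,0,0,0,0]}}

```text
clock: 16.7
tool_pos: [0.4435, -0.2695, 0.2176]
orientation: [179.9, -0.4, -3.3]
force: [0.1, -0.7, -0.8]
opening: 0.0701
gripper_force: 0.0
```

Request:
{"api": "move_arm", "payload": {"moves": [7,0,4,0,0,0,0,7,0,4.5,0,0,0,0,7,0,4.5,0,0,0,0,7,0,4.5,0,0,0,0,7,0,4,0,0,0,0,7,0,2,0,0,0,0,7,0,0,0,0,0,0]}}

```text
clock: 17.4
tool_pos: [0.427, -0.5057, 0.2115]
orientation: [-179.9, 0.1, -3.5]
force: [0.0, 0.1, -0.5]
opening: 0.07
gripper_force: 0.0
```

```bash
python3 - <<'E'
from h import *
go([.44,-.4,.2],-3.3)
a,da=snap('top','t3'); b,db=snap('scene','s8')
cv2.imwrite('pics/both3.png',np.vstack([cv2.resize(a[120:280,160:480],(600,300),interpolation=2),cv2.resize(b[130:290,100:460],(600,290),interpolation=2)])[:,:,::-1])
E
python3 wt.py now
```

```text
t 17.4 p [ 0.427  -0.5057  0.2115] rpy [-1.7994e+02  1.2000e-01 -3.4800e+00] F [ 0.   0.1 -0.5] open 0.07 q [-33.  20.  -3.   0. -67. 119.]
shift cm [  0.66 -10.62   1.16] rotvec [-0.001   0.0021 -0.0032]
now [-0.009  -0.0095 -0.01   -0.0105 -0.0105 -0.0105 -0.0105 -0.0105 -0.0105
 -0.011 ] -0.0105
```

View pics/both3.png

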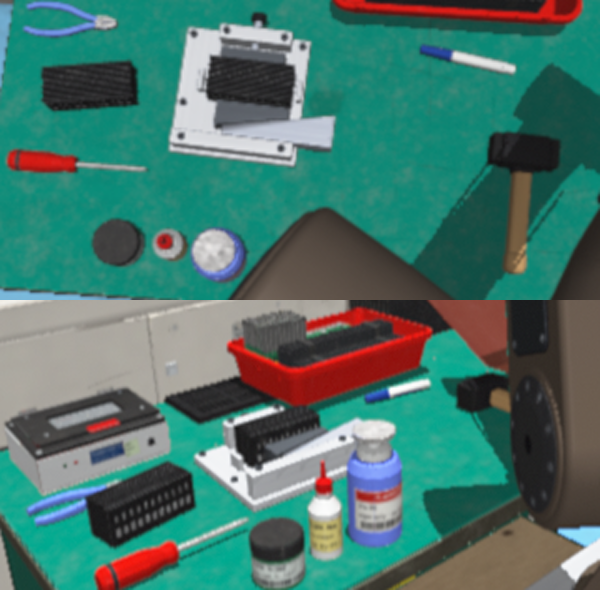

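The mallet lies flat, with its head at (525,150) in the composite and clear of the jig. The wedge is in at (330,130) and the other things are undisturbed. I hand the job in.

```bash
python3 -c "
from plant import ctrl
print(ctrl.close_job())"
```

```text
the job is handed in; nothing more can be done
None
```

The wedge was tapped in 27 mm with light mallet taps until it stopped advancing, the mallet lies flat clear of the jig, nothing else looks moved, and the job is handed in at about 17.5 s; the clamp force was not measured directly, but the last taps (about 20 N at the wrist) no longer moved the wedge.

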